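# Unclip and line up the bath bottles on the ledge

### The job

Tidy the bath bottles into one neat row on the black non-slip strip of the tiled ledge, starting against the white end panel: pull the amber bottle up out of its sprung snap holder and stand it first, next to the panel, then stand the white bottle beside it, then the green one beside the white. Set each down upright, square to the ledge and close to its neighbour, let go, and leave the jar, tumbler and soap dish alone.

Things in the scene. Friction and masses are not known exactly. Their poses are not given: they have to be found in the camera images.
- ledge: Fixed beige tiled ledge, 110 mm deep (x), 360 mm long (y), top 30 mm above the work surface; origin at the centre of its underside. At its +y end a white end panel, 12 mm thick, 50 mm high. A black non-slip strip 46 mm wide, flush with the top, runs 220 mm from the panel along the centre line. A blue jar stands near the other end.
- row_start (a point): Point on the ledge's top (30 mm up), on the centre line of the strip, at the inner face of the white end panel. Axes as the ledge's: the row runs from here along -y.
- holder: Fixed steel snap holder, base 72 (x) by 136 mm (y); origin at the centre of its underside. The amber bottle stands on its 8 mm base plate between lips 20 mm high and side cheeks 52 mm high, whose black sprung rollers snap into the grooves of its foot. A straight upward pull of about 10 N plus the weight overcomes them in the first 7 mm; after 50 mm the bottle is clear.
- amber: Amber bottle with a white cap. Upright; origin at the centre of its underside, z up, x along its 40 mm depth, y along its 56 mm width. On top a block cap 42 mm wide, 34 mm deep (grip it across the 34 mm). 0.15 to 0.29 kg. Body top at 107 mm, cap from there to 149 mm. A 20 mm high foot, above it a side groove 14 mm high and 3.5 mm deep. It starts snapped into the holder, axes aligned.
- white: White bottle with a blue cap. Upright; origin at the centre of its underside, z up, x along its 40 mm depth, y along its 56 mm width. On top a block cap 42 mm wide, 34 mm deep (grip it across the 34 mm). 0.15 to 0.29 kg. Body top at 110 mm, cap from there to 152 mm.
- green: Dark green bottle with a black cap. Upright; origin at the centre of its underside, z up, x along its 40 mm depth, y along its 56 mm width. On top a block cap 42 mm wide, 34 mm deep (grip it across the 34 mm). 0.15 to 0.29 kg. Body top at 104 mm, cap from there to 146 mm.
- jar: Bystander: blue jar with a metal lid, 60 mm across, 65 mm high, on the ledge near its -y end; origin at the centre of its underside.
- tumbler: Bystander: white tumbler 76 mm across, 95 mm high, with a red toothbrush up to 155 mm; origin at the centre of its underside.
- soapdish: Bystander: white soap dish with a bar of soap, 85 mm (x) by 120 mm (y), 32 mm high; origin at the centre of its underside.

How it is judged:
On the way, in this order (a step that is already met when the one before it is completed fails the run):
1. the amber bottle is pulled up clear of its snap holder (at least 50 mm above where it stood) (z of amber in the frame of holder above 0.058 m), for 0.1 s.
2. the amber bottle stands released, upright and square on the strip, at most 14 mm from the white end panel (x of amber in the frame of row_start between -0.01 and 0.01 m and z of amber in the frame of row_start between -0.005 and 0.005 m and angle between amber's own z axis and vertical below 0.1 rad and angle between the x axis of amber and the x axis of ledge, either way round below 0.14 rad and linear speed of amber below 0.03 m/s and contact force between the fingers and amber below 0.2 N and y of amber in the frame of row_start above -0.042 m), for 0.2 s.
3. the white bottle stands released, upright and square on the strip beside the amber one, on its side away from the panel, with a gap of at most 14 mm (x of white in the frame of row_start between -0.01 and 0.01 m and z of white in the frame of row_start between -0.005 and 0.005 m and angle between white's own z axis and vertical below 0.1 rad and angle between the x axis of white and the x axis of ledge, either way round below 0.14 rad and linear speed of white below 0.03 m/s and contact force between the fingers and white below 0.2 N and horizontal distance between white and amber below 0.07 m and y of white in the frame of row_start below -0.07 m), for 0.2 s.
4. the green bottle stands released, upright and square on the strip beside the white one, on its side away from the amber one, with a gap of at most 14 mm (x of green in the frame of row_start between -0.01 and 0.01 m and z of green in the frame of row_start between -0.005 and 0.005 m and angle between green's own z axis and vertical below 0.1 rad and angle between the x axis of green and the x axis of ledge, either way round below 0.14 rad and linear speed of green below 0.03 m/s and contact force between the fingers and green below 0.2 N and horizontal distance between green and white below 0.07 m and y of green in the frame of row_start below -0.125 m), for 0.2 s.
At the end, for the whole second after the job is handed in: Amber, white, green stand in this order from the end panel: gaps panel-amber, amber-white, white-green at most 14 mm each, centres within 10 mm of the strip's centre line, upright on the ledge within 5 degrees, square to it within 8 degrees (either face forward), at rest and released (all of step 2 and all of step 3 and all of step 4); the robot touches nothing.
It fails at once if one of the three bottles is tipped over (leans more than 35 degrees) (angle between any of amber, white, green's own z axis and vertical above 0.61 rad).
It fails at once if one of the three bottles is dropped (falls free of the fingers by about 25 mm or more, reaching 0.7 m/s) instead of being set down ((linear speed of amber above 0.7 m/s and contact force between the fingers and amber below 0.1 N) or (linear speed of white above 0.7 m/s and contact force between the fingers and white below 0.1 N) or (linear speed of green above 0.7 m/s and contact force between the fingers and green below 0.1 N)).
It fails at once if the blue jar, the toothbrush tumbler or the soap dish is moved by more than 30 mm (distance of any of jar, tumbler, soapdish from where it was at the start of the episode above 0.03 m).
It also fails if it takes over 72 s, if anything falls off the work surface, if the arm or the gripper's body presses on something with over 40 N, if the wrist force passes 120 N, or if a joint passes its speed limit or range.

### The arm

A 7-joint arm with a two-finger parallel gripper is mounted at the origin on the work surface. World frame = base frame: x ahead of the robot, y to its left, z up, the work surface at z = 0. Lengths are in m, angles in rad, forces in N, time in s.
With the tool pointing down it reaches from about 0.4 to 0.875 m from the base axis. Payload 19.3 kg.
Tool frame: the origin (TCP) lies midway between the tips of the shut fingers; the grasp point (between the pads) lies 19 mm behind it; x points along the fingers, y is the direction in which the jaws open and shut, and the axes are right-handed (so a half turn about x gives the same grasp; the last joint's range is limited). The gripper opens to 85 mm and grips with 20 to 120 N. Pads are 22 mm wide; open, the fingers measure 114 mm over their backs; the gripper's body (76 mm by 85 mm) begins 54 mm behind the grasp point. The pads swing forward as they close: fully open they stand 13 mm farther back than shut.
Start: joints at [1.27, 0.521, -0.036, 1.599, 0.021, 1.021, -0.113], TCP at [0.143, -0.608, 0.231] pointing down, gripper open.
Joint ranges: [-2.91, 2.91], [-0.3, 2.13], [-1.5, 1.42], [0.17, 2.43], [-1.26, 4.41], [0.16, 1.93], [-2.52, 2.52]. Speed limits (rad/s): [1.89, 1.89, 2.39, 2.39, 3.01, 3.01, 3.01].

### API

Orientations are given as [roll, pitch, yaw] about the fixed x, y, z axes, in that order (R = Rz(yaw) Ry(pitch) Rx(roll)).
In Python, from workcell import telemetry, vision, workorder gives the robot as it stands. The module is installed in compiled form; this text tells all that it offers.
- The arm moves only by the tool play_rows, never from a script. Its argument "deltas" is a list of rows, each a list of 7 numbers: the shift along the world's x, y, z in mm, then the turn, a rotation vector about the world's x, y, z in degrees, then the finger opening in mm, from 0 to 85.4. In form: [[x, y, z, wx, wy, wz, jaw], ...]. A call has 1 to 8 rows; each row shifts and turns the commanded pose from where the row before left it; what a row does not reach is not made up. A row lasts 1/8 s, in which the tool goes at most 62.5 mm and 10.7 degrees, less where a joint would pass 70% of its speed; a pose out of reach is approached as far as the arm can. A call with a gripper value outside its range is refused whole. The fingers move at their own pace and stop on an object; "grip_force" is the grip in N (left out, the last holds). Time passes only in rows, so rows that do not move let the fingers close. It gives the time, the measured TCP pose, the force and the opening at its end, in the units of the state.
- telemetry.observe(): the state, without advancing time (a new reading comes with each control period).
- vision.grab_frame(name): name is "scene" or "top" or "wrist"; returns the picture (420x560x3 uint8, red, green, blue); there is no depth.
- vision.camera_info(name): a dict with "mtx" (3x3 intrinsics, pixels), "rvec" (rotation vector, rad) and "tvec" (3), from world to camera coordinates, as OpenCV has them. Camera axes: x right, y down, z forward; pixel columns grow to the right and rows downward; lengths in m; the calibration is good to about 2 mm. A picture is of the moment at which its call begins: read the wrist's pose just before it. camera_info takes no time and is no camera call; for the wrist camera it gives the pose at the moment of the call.
- workorder.job_done(): hands the job in, once; it reports no verdict.
The state is a dict: "clock": time; "qpos": joint angles; "qd": joint speeds; "joint_efforts": joint torques, N m; "position": TCP position; "tool_rot": TCP orientation; "force": force on the tool from outside, world axes, zero at the start; "moment": the same for the moment, N m; "grip_width": finger opening in m.
Only numpy, scipy, OpenCV 4.12 (cv2) and the standard library are available. Lean on these libraries where they do the work, as an engineer would, in place of code of your own. Each camera call takes 0.05 s, during which the arm holds its last target. There are 200 camera calls.

## Working session

There is one attempt and no reset: what is moved stays moved. The work goes in short steps, Python scripts to look and compute and a tool call to move; the robot and the scene stay as the last step left them, time stands still between calls to the robot, and variables do not carry over. Pictures are saved under pics/ and viewed, about 8 in all and at most 12, crops included, and the job is handed in when it is done.

Besides the shell and the picture viewer there is one more tool, called after ">>>" in YAML: its name, and indented under it one key for each argument. play_rows: Moves the arm, as the interface text tells. Its arguments: {"type":"object","properties":{"deltas":{"type":"array","items":{"type":"array","items":{"type":"number"}}},"grip_force":{"type":"number"}},"required":["deltas"]}

```bash
mkdir -p pics && cat > h.py <<'E'
import numpy as np, cv2
from workcell import telemetry, vision, workorder
def save(name,fn):
    im=vision.grab_frame(name); cv2.imwrite('pics/'+fn,cv2.cvtColor(im,cv2.COLOR_RGB2BGR)); return im
def ray(cam,uv,z):
    c=vision.camera_info(cam) if isinstance(cam,str) else cam
    R,_=cv2.Rodrigues(np.array(c['rvec'],float)); t=np.array(c['tvec'],float).ravel(); K=np.array(c['mtx'])
    C=-R.T@t; uv=np.atleast_2d(np.array(uv,float))
    d=(np.linalg.inv(K)@np.c_[uv,np.ones(len(uv))].T).T@R
    return C+d*((z-C[2])/d[:,2])[:,None]
def cams(cam):
    c=vision.camera_info(cam);R,_=cv2.Rodrigues(np.array(c['rvec'],float));return -R.T@np.array(c['tvec'],float).ravel()
E
python3 - <<'E'
from h import *
a=save('scene','s1.png');b=save('top','t1.png')
print(telemetry.observe())
for n in('scene','top','wrist'):print(n,cams(n),vision.camera_info(n)['mtx'])
E
```

```text
{'clock': 0.1, 'qpos': array([ 1.26981473,  0.52193279, -0.036311  ,  1.59991171,  0.02115533,
        1.02108628, -0.11283177]), 'qd': array([ 0.00050831, -0.00012735,  0.00198321, -0.00089791,  0.00062732,
        0.00091149,  0.00052951]), 'joint_efforts': array([ 5.58350002e-03, -9.28493357e+01,  1.98457718e+00, -3.70532835e+01,
        1.81715941e-02,  5.44750364e-03,  1.90247596e-05]), 'position': array([ 0.14287002, -0.60816634,  0.23081099]), 'tool_rot': array([-1.53378257,  1.56984097,  1.83851062]), 'force': array([ 0.47940043, -0.057927  ,  0.41559945]), 'moment': array([0.00822932, 0.02933778, 0.0077406 ]), 'grip_width': 0.08549924344927413}
scene [1.54234547 0.28388745 0.8161746 ] [[504.60432465   0.         279.48555184]
 [  0.         504.60432465 211.44002801]
 [  0.           0.           1.        ]]
top [3.09951621e-01 3.78648979e-04 1.10843746e+00] [[447.53571908   0.         282.45043663]
 [  0.         447.53571908 216.11345962]
 [  0.           0.           1.        ]]
wrist [ 0.21062078 -0.59321207  0.37284042] [[308.56075227   0.         277.37722692]
 [  0.         308.56075227 208.53647453]
 [  0.           0.           1.        ]]
```

View pics/t1.png

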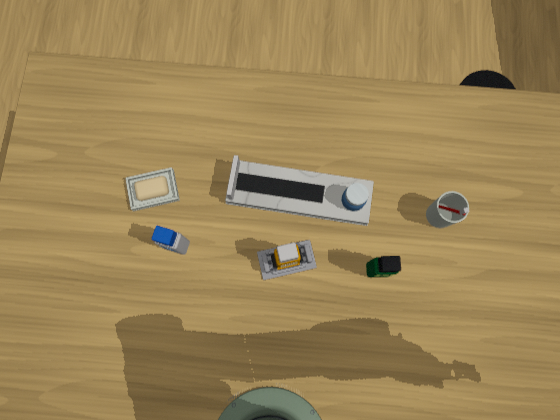

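View pics/s1.png

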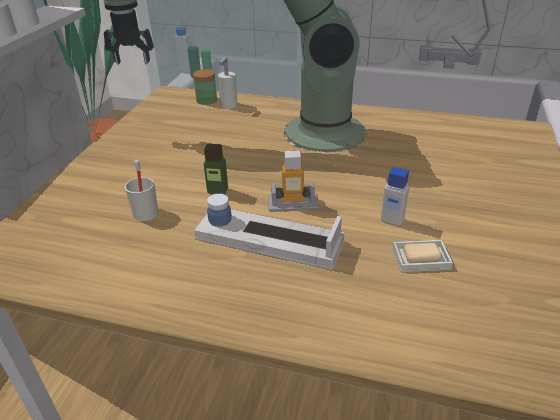

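The top view shows amber at (288,255) in its holder, white at (168,240), green at (385,266), strip (237-325,175-202), panel at the left end (233,180), and jar (356,195). The scene view agrees with this. Now I'll measure.

```bash
python3 - <<'E'
from h import *
from scipy.spatial.transform import Rotation as Ro
b=cv2.imread('pics/t1.png');hsv=cv2.cvtColor(b,cv2.COLOR_BGR2HSV);H,S,V=cv2.split(hsv)
def rect(m,box,z,n):
    x0,y0,x1,y1=box;mm=np.zeros_like(m,np.uint8);mm[y0:y1,x0:x1]=m[y0:y1,x0:x1]*255
    c=max(cv2.findContours(mm,0,1)[0],key=cv2.contourArea)
    p=ray('top',cv2.boxPoints(cv2.minAreaRect(c)),z)[:,:2]
    r=cv2.minAreaRect((p*1000).astype(np.float32)); e=p[1]-p[0];f=p[2]-p[1]
    L=e if np.linalg.norm(e)>np.linalg.norm(f) else f
    print(n,'px',cv2.contourArea(c),'ctr',np.round(p.mean(0)*1000,1),'size',np.round([np.linalg.norm(e)*1000,np.linalg.norm(f)*1000],1),'long axis deg',np.round(np.degrees(np.arctan2(L[1],L[0])),1));return p
print(np.round(rect((V<60),(232,165,335,210),.03,'strip')*1000))
rect((V>190)&(S<60),(270,238,305,270),.157,'ambercap')
rect((H>100)&(H<130)&(S>180)&(V>150),(145,220,185,255),.152,'bluecap-bright')
rect((H>100)&(H<130)&(S>150),(145,220,185,255),.152,'bluecap')
rect((V<40),(375,250,405,280),.146,'blackcap')
o=telemetry.observe();print(Ro.from_euler('xyz',o['tool_rot']).as_matrix().round(3))
w=save('wrist','w1.png')
out=np.zeros((600,800,3),np.uint8)
def put(x,y,box,s):
    x0,y0,x1,y1=box;c=cv2.resize(b[y0:y1,x0:x1],None,fx=s,fy=s,interpolation=cv2.INTER_NEAREST);out[y:y+c.shape[0],x:x+c.shape[1]]=c
put(0,0,(220,150,380,225),5);put(0,380,(255,235,320,280),4.5);put(300,380,(145,220,195,265),4.5);put(540,380,(360,245,410,290),4.5)
cv2.imwrite('pics/c1.png',out)
E
```

```text
strip px 1321.5 ctr [611.7  29.2] size [ 42.4 218.7] long axis deg -94.1
[[598. 139.]
 [641. 137.]
 [625. -81.]
 [583. -78.]]Traceback (most recent call last):
  File "<stdin>", line 12, in <module>
  File "<stdin>", line 6, in rect
ValueError: max() iterable argument is empty
```

```bash
python3 - <<'E'
from h import *
from scipy.spatial.transform import Rotation as Ro
b=cv2.imread('pics/t1.png');hsv=cv2.cvtColor(b,cv2.COLOR_BGR2HSV);H,S,V=cv2.split(hsv)
for u,v in((288,253),(164,236),(391,264),(396,275),(380,270),(160,245)):print((u,v),hsv[v,u])
def rect(m,box,z,n):
    x0,y0,x1,y1=box;mm=np.zeros_like(m,np.uint8);mm[y0:y1,x0:x1]=m[y0:y1,x0:x1]*255
    cs=cv2.findContours(mm,0,1)[0]
    if not cs: print(n,'none');return
    c=max(cs,key=cv2.contourArea)
    p=ray('top',cv2.boxPoints(cv2.minAreaRect(c)),z)[:,:2]
    e=p[1]-p[0];f=p[2]-p[1]
    L=e if np.linalg.norm(e)>np.linalg.norm(f) else f
    print(n,'px',cv2.contourArea(c),'ctr',np.round(p.mean(0)*1000,1),'size',np.round([np.linalg.norm(e)*1000,np.linalg.norm(f)*1000],1),'long axis deg',np.round(np.degrees(np.arctan2(L[1],L[0])),1))
rect((V>170)&(S<60),(270,238,305,270),.157,'ambercap')
rect((H>100)&(H<130)&(S>180)&(V>150),(145,220,185,255),.152,'bluecap-bright')
rect((H>100)&(H<130)&(S>150),(145,220,185,255),.152,'bluecap')
rect((V<40),(375,250,405,280),.146,'blackcap')
o=telemetry.observe();print(Ro.from_euler('xyz',o['tool_rot']).as_matrix().round(3))
out=np.zeros((600,800,3),np.uint8)
def put(x,y,box,s):
    x0,y0,x1,y1=box;c=cv2.resize(b[y0:y1,x0:x1],None,fx=s,fy=s,interpolation=cv2.INTER_NEAREST);out[y:y+c.shape[0],x:x+c.shape[1]]=c
put(0,0,(220,150,380,225),5);put(0,380,(255,235,315,280),4.5);put(300,380,(145,220,195,265),4.5);put(540,380,(360,245,410,290),4.5)
cv2.imwrite('pics/c1.png',out)
E
```

```text
(288, 253) [ 18   7 186]
(164, 236) [107 217 168]
(391, 264) [120   9  28]
(396, 275) [ 21 116 173]
(380, 270) [150  34  15]
(160, 245) [100  20 115]
ambercap px 228.5 ctr [437.   -3.2] size [39.1 31.8] long axis deg -70.9
bluecap-bright px 223.0 ctr [450.2 269.7] size [30.2 39.6] long axis deg -102.2
bluecap px 300.5 ctr [448.1 265.9] size [32.8 48.8] long axis deg -103.5
blackcap px 302.0 ctr [ 429.1 -221.3] size [47.6 34.5] long axis deg -85.1
[[-0.     0.229 -0.974]
 [ 0.001 -0.974 -0.229]
 [-1.    -0.001  0.   ]]
```

View pics/c1.png

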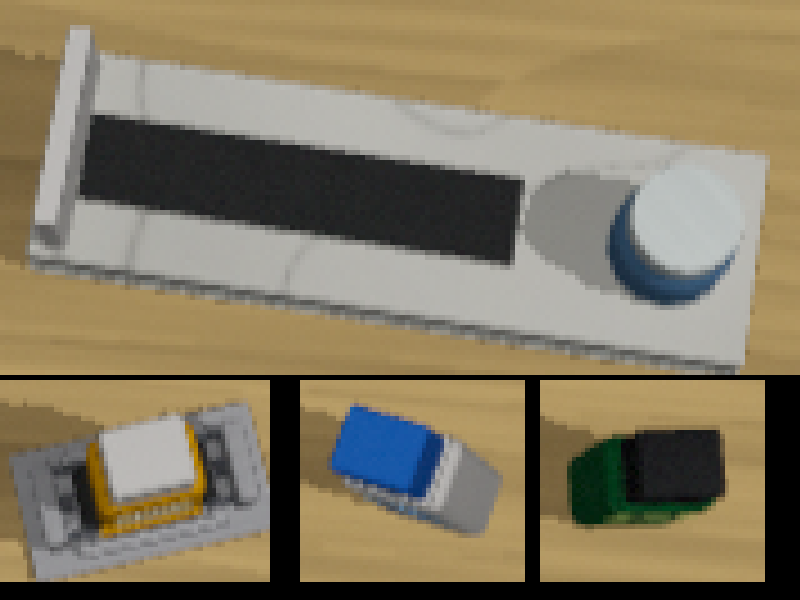

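Amber cap is at about (437,-3), white at (450,269), green at (429,-221). The strip starts at about (619.5,139) with a ledge yaw near -4°. I'll hover over amber and take a closer look with the wrist camera.

>>> play_rows:
  deltas:
    - [28,40,4,0,0,6.5,85]
    - [28,40,4,0,0,6.5,85]
    - [28,40,4,0,0,6.5,85]
    - [28,40,4,0,0,6.5,85]
    - [28,40,4,0,0,6.5,85]
    - [28,40,4,0,0,6.5,85]
    - [29,38,5,0,0,6.5,85]

```text
clock: 0.98
position: [0.3405, -0.3289, 0.2604]
tool_rot: [-1.101, 1.57, 3.069]
force: [0.5, -1.4, -0.0]
grip_width: 0.085
```

>>> play_rows:
  deltas:
    - [14,46,6,0,0,6.5,85]
    - [14,46,6,0,0,6.5,85]
    - [14,46,6,0,0,6.5,85]
    - [14,46,6,0,0,6.5,85]
    - [14,46,6,0,0,6.5,85]
    - [14,46,6,0,0,6.5,85]
    - [13,50,5,0,0,6.5,85]
    - [0,0,0,0,0,0,85]

```text
clock: 1.98
position: [0.4375, -0.0011, 0.3016]
tool_rot: [2.3, 1.569, 0.984]
force: [-0.0, -1.2, -0.4]
grip_width: 0.0853
```

```bash
cat >> h.py <<'E'
from scipy.spatial.transform import Rotation as Ro
def tool():
    o=telemetry.observe();M=Ro.from_euler('xyz',o['tool_rot']).as_matrix();y=M[:,1]
    print('clock',o['clock'],'tcp',np.round(o['position']*1000,1),'tool y deg',np.round(np.degrees(np.arctan2(y[1],y[0])),1),'x',M[:,0].round(3),'F',o['force'].round(1),'w',o['grip_width'])
E
python3 - <<'E'
from h import *
tool();save('wrist','w2.png');tool()
np.save('cw.npy',np.array([vision.camera_info('wrist')],dtype=object),allow_pickle=True)
E
```

```text
clock 1.975 tcp [437.5  -1.1 301.6] tool y deg 14.6 x [ 0.001  0.001 -1.   ] F [-0.  -1.2 -0.4] w 0.08534175027730637
clock 2.025 tcp [437.   -3.2 301.2] tool y deg 14.4 x [-0.  0. -1.] F [-0.8 -0.5 -0.3] w 0.08510572504175824
```

View pics/w2.png

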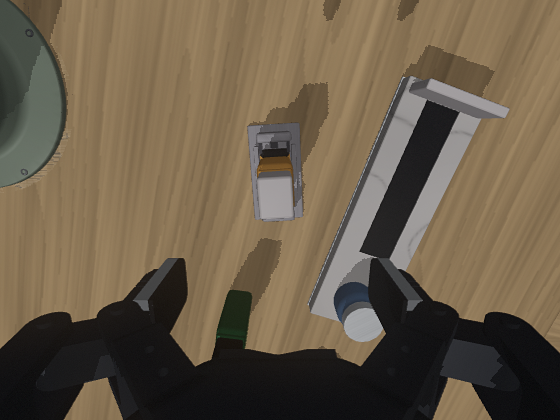

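The wrist view shows amber's cap top at (276,195), the holder at (275,172), the strip from (438,100) to (377,250), and the panel at (455,97). Next I'll measure these.

```bash
cat >> h.py <<'E'
def quad(cam,m,box,z,n):
    x0,y0,x1,y1=box;mm=np.zeros(m.shape,np.uint8);mm[y0:y1,x0:x1]=m[y0:y1,x0:x1]*255
    cs=cv2.findContours(mm,0,1)[0]
    if not cs: print(n,'none');return
    c=max(cs,key=cv2.contourArea)
    p=ray(cam,c.reshape(-1,2),z)[:,:2]*1000
    r=cv2.minAreaRect(p.astype(np.float32)); q=cv2.boxPoints(r);e=q[1]-q[0];f=q[2]-q[1];L=e if np.linalg.norm(e)>np.linalg.norm(f) else f
    if L[1]<0:L=-L
    print(n,'px bbox',cv2.boundingRect(c),'ctr',np.round(r[0],1),'size',np.round(r[1],1),'yaw deg',np.round(np.degrees(np.arctan2(-L[0],L[1])),1))
E
python3 - <<'E'
from h import *
cw=np.load('cw.npy',allow_pickle=True)[0]
b=cv2.imread('pics/w2.png');hsv=cv2.cvtColor(b,cv2.COLOR_BGR2HSV);H,S,V=cv2.split(hsv)
for u,v in((276,200),(276,181),(295,210),(255,200),(265,135)):print((u,v),hsv[v,u])
quad(cw,(V<55),(350,85,470,262),.03,'strip')
for t in(160,175,190,205): quad(cw,(V>t)&(S<30),(245,160,305,225),.157,'cap%d'%t)
quad(cw,(S<45)|(V<60),(240,118,308,226),.008,'holder')
E
```

```text
(276, 200) [165   6 163]
(276, 181) [173   6 161]
(295, 210) [138  10 131]
(255, 200) [138  10 134]
(265, 135) [135   8 125]
strip px bbox (360, 100, 99, 158) ctr [610.3  24.4] size [219.   45.4] yaw deg -4.5
cap160 px bbox (259, 179, 33, 39) ctr [435.1  -6.3] size [28.9 36.5] yaw deg 18.0
cap175 none
cap190 none
cap205 none
holder px bbox (247, 123, 56, 99) ctr [435.7  -7.9] size [ 71.1 138.6] yaw deg 17.7
```

>>> play_rows:
  deltas:
    - [-0.7,-1.3,-30,0,0,1.7,70]
    - [0,0,-45,0,0,1.7,70]
    - [0,0,-45,0,0,0,70]
    - [0,0,-35,0,0,0,70]
    - [0,0,-18,0,0,0,70]
    - [0,0,-8,0,0,0,70]
    - [0,0,0,0,0,0,70]

```text
clock: 2.9
position: [0.4361, -0.0062, 0.1203]
tool_rot: [-1.459, 1.57, -2.723]
force: [1.2, -0.1, -0.1]
grip_width: 0.0702
```

>>> play_rows:
  deltas:
    - [0,0,0,0,0,0,45]
    - [0,0,0,0,0,0,36]
    - [0,0,0,0,0,0,30]
    - [0,0,0,0,0,0,25]
    - [0,0,0,0,0,0,25]
    - [0,0,0,0,0,0,25]
  grip_force: 50

```text
clock: 3.65
position: [0.4366, -0.0059, 0.121]
tool_rot: [0.856, 1.57, -0.408]
force: [-1.7, -0.8, 9.9]
grip_width: 0.0333
```

```bash
python3 - <<'E'
from h import *
tool();save('wrist','w3.png')
E
```

```text
clock 3.65 tcp [436.6  -5.9 121. ] tool y deg 17.6 x [ 0.001 -0.    -1.   ] F [-1.7 -0.8  9.9] w 0.03329810187362686
```

View pics/w3.png

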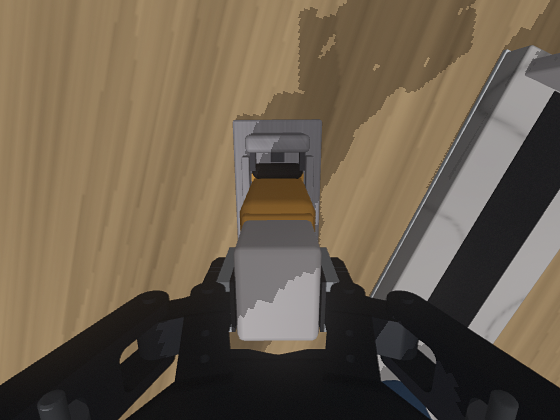

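The cap is seated squarely between the pads (column 278) and the opening is about 33 mm. I'll pull straight up.

>>> play_rows:
  deltas:
    - [0,0,0,0,0,0,25]
    - [0,0,3,0,0,0,25]
    - [0,0,3,0,0,0,25]
    - [0,0,3,0,0,0,25]
    - [0,0,8,0,0,0,25]
    - [0,0,15,0,0,0,25]
    - [0,0,20,0,0,0,25]
    - [0,0,20,0,0,0,25]
  grip_force: 80

```text
clock: 4.7
position: [0.4362, -0.0056, 0.1938]
tool_rot: [1.243, 1.571, -0.02]
force: [0.1, 0.2, -2.7]
grip_width: 0.0329
```

>>> play_rows:
  deltas:
    - [0,0,20,0,0,0,25]
    - [0,0,20,0,0,0,25]
    - [0,0,20,0,0,0,25]
    - [0,0,8,0,0,0,25]
    - [0,0,0,0,0,0,25]
    - [0,0,0,0,0,0,25]

```text
clock: 5.45
position: [0.4359, -0.0058, 0.2598]
tool_rot: [-1.952, 1.57, 3.068]
force: [0.1, 0.2, -1.8]
grip_width: 0.0328
```

```bash
python3 - <<'E'
from h import *
tool();save('wrist','w4.png');s=save('scene','s4.png')
import cv2
a=cv2.imread('pics/w4.png')[:,140:420];c=cv2.resize(cv2.imread('pics/s4.png')[60:270,180:440],None,fx=2,fy=2)
cv2.imwrite('pics/c4.png',np.hstack([a,c]))
E
```

```text
clock 5.45 tcp [435.9  -5.8 259.8] tool y deg 17.6 x [-0.001  0.    -1.   ] F [ 0.1  0.2 -1.8] w 0.03277289633258138
```

View pics/c4.png

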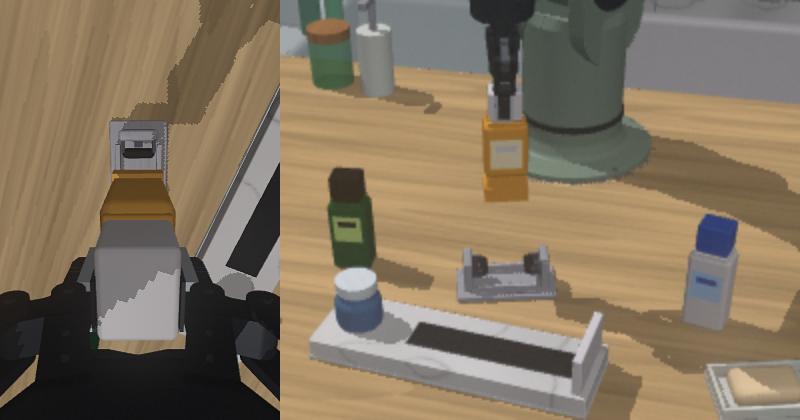

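The bottle is clear of the holder, upright, and has not slipped (about 0.18 kg). Next I'll check where the cap sits relative to the TCP, then work out the placement.

```bash
python3 - <<'E'
from h import *
tool();o=telemetry.observe();p=o['position'];M=Ro.from_euler('xyz',o['tool_rot']).as_matrix()
b=cv2.imread('pics/w4.png').astype(int).sum(2)
print(b[235:262,278].tolist(), b[325:350,278].tolist())
for v in(248,340):
    q=ray('wrist',[(279,v)],p[2]-.121+.008+.149)[0]; print(v,np.round(M.T@(q-p)*1000,1))
E
```

```text
clock 5.55 tcp [436.   -5.7 259.8] tool y deg 17.6 x [-0.001  0.    -1.   ] F [-0.3  0.1 -2.7] w 0.03313849712924695
[260, 259, 264, 260, 263, 261, 261, 265, 264, 264, 261, 278, 297, 320, 336, 353, 353, 353, 358, 357, 362, 362, 365, 365, 362, 362, 363] [508, 509, 508, 508, 510, 509, 509, 509, 509, 509, 509, 509, 512, 486, 471, 398, 369, 366, 359, 354, 350, 348, 348, 346, 340]
248 [-36.    0.4 -23.2]
340 [-36.    0.4  17.2]
```

>>> play_rows:
  deltas:
    - [15,9,0,0,0,-2,25]
    - [30,18,0,0,0,-4,25]
    - [35,20,0,0,0,-4,25]
    - [35,20,0,0,0,-4,25]
    - [35,20,0,0,0,-4,25]
    - [20,14,0,0,0,-3,25]
    - [10.7,6.3,0,0,0,-0.9,25]
    - [0,0,0,0,0,0,25]

```text
clock: 6.55
position: [0.6168, 0.1017, 0.2597]
tool_rot: [-1.539, 1.57, 3.1]
force: [-1.0, -0.3, -2.8]
grip_width: 0.0334
```

>>> play_rows:
  deltas:
    - [0,0,-20,0,0,0,25]
    - [0,0,-30,0,0,0,25]
    - [0,0,-28,0,0,0,25]
    - [0,0,-15,0,0,0,25]
    - [0,0,-6,0,0,0,25]
    - [0,0,0,0,0,0,25]

```text
clock: 7.3
position: [0.617, 0.1015, 0.1618]
tool_rot: [1.844, 1.57, 0.198]
force: [0.7, 0.6, -2.3]
grip_width: 0.0333
```

```bash
python3 - <<'E'
from h import *
tool();save('wrist','w5.png');save('scene','s5.png')
a=cv2.imread('pics/w5.png')[:,100:460];c=cv2.resize(cv2.imread('pics/s5.png')[120:280,180:400],None,fx=2,fy=2)
c=cv2.copyMakeBorder(c,0,100,0,0,0);cv2.imwrite('pics/c5.png',np.hstack([a,c]))
E
```

```text
clock 7.3 tcp [617.  101.5 161.8] tool y deg -4.3 x [ 0.  0. -1.] F [ 0.7  0.6 -2.3] w 0.03332319963344224
```

View pics/c5.png

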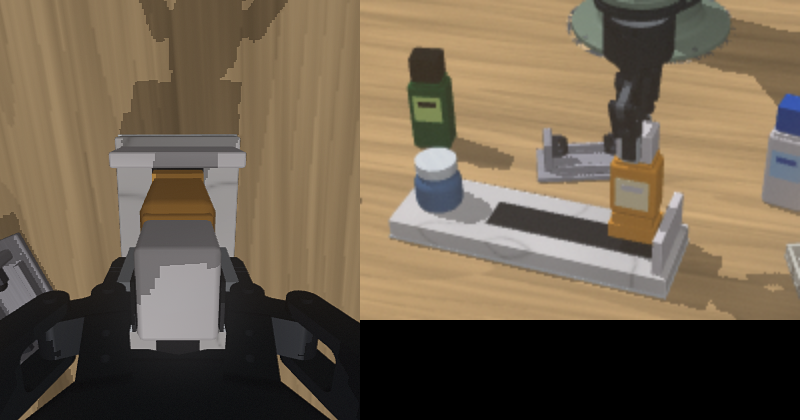

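The bottle is lined up across the panel (column 178 against 177.5), with a sliver of strip between its foot (row 170) and the panel (row 166). I'll compute the gap.

```bash
python3 - <<'E'
from h import *
b=cv2.imread('pics/w5.png').astype(int).sum(2); print(b[130:185,278].tolist())
y=np.array([.075,.997])
for n,v,z in(('panel top inner',166,.08),('foot bottom',170,.049),('foot top',178,.069)):
    q=ray('wrist',[(278,v)],z)[0]; print(n,np.round(q*1000,1),'along row',np.round(y@(q[:2]*1000-[619.4,137.5]),1))
for u in(210,345):
    print(u,np.round(ray('wrist',[(u,160)],.08)[0]*1000,1))
E
```

```text
[211, 212, 211, 203, 297, 351, 226, 328, 332, 335, 335, 334, 333, 333, 332, 338, 291, 243, 249, 247, 252, 248, 336, 347, 352, 349, 349, 347, 345, 345, 344, 342, 340, 339, 338, 341, 308, 272, 86, 97, 186, 184, 182, 198, 249, 248, 248, 251, 196, 177, 176, 182, 183, 184, 180]
panel top inner [620.7 138.4  80. ] along row 1.0
foot bottom [620.2 130.8  49. ] along row -6.7
foot top [619.9 127.7  69. ] along row -9.8
210 [572.  146.5  80. ]
345 [669.4 139.1  80. ]
```

Gap is about 7 mm. I'll nudge it 2 mm toward the panel and lower.

>>> play_rows:
  deltas:
    - [0,2,-8,0,0,0,25]
    - [0,0,-7,0,0,0,25]
    - [0,0,-2,0,0,0,25]
    - [0,0,-1,0,0,0,25]
    - [0,0,-0.5,0,0,0,25]
    - [0,0,0,0,0,0,25]

```text
clock: 8.15
position: [0.617, 0.1037, 0.1431]
tool_rot: [1.965, 1.571, 0.319]
force: [-2.1, -0.0, 3.9]
grip_width: 0.0336
```

>>> play_rows:
  deltas:
    - [0,0,0,0,0,0,40]
    - [0,0,0,0,0,0,50]
    - [0,0,0,0,0,0,60]
    - [0,0,0,0,0,0,70]
    - [0,0,10,0,0,0,70]
    - [0,0,40,0,0,0,70]
    - [0,0,50,0,0,0,70]
    - [0,0,30,0,0,0,70]

```text
clock: 9.15
position: [0.6173, 0.1039, 0.276]
tool_rot: [1.905, 1.568, 0.259]
force: [0.8, -0.4, 0.3]
grip_width: 0.0698
```

```bash
python3 - <<'E'
from h import *
tool();save('wrist','w6.png');save('top','t6.png')
b=cv2.imread('pics/t6.png');a=cv2.resize(b[150:230,215:345],None,fx=3,fy=3,interpolation=cv2.INTER_NEAREST)
w=cv2.imread('pics/w6.png')[:,80:480];a=cv2.copyMakeBorder(a,0,180,0,0,0);cv2.imwrite('pics/c6.png',np.hstack([w,a]))
E
```

```text
clock 9.15 tcp [617.3 103.9 276. ] tool y deg -4.3 x [ 0.003  0.001 -1.   ] F [ 0.8 -0.4  0.3] w 0.06981999075075518
```

View pics/c6.png

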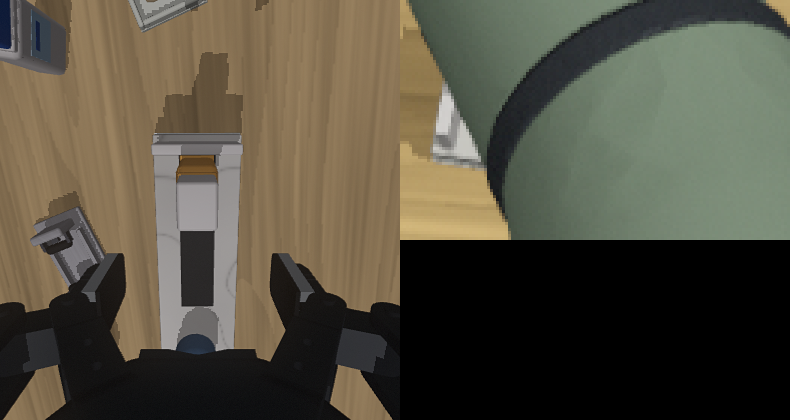

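Amber stands square beside the panel; cap top is at (197,203) in the crop. Next is white: hover and look.

>>> play_rows:
  deltas:
    - [-15,15,6,0,0,-0.7,70]
    - [-30,30,6,0,0,-1.5,70]
    - [-35,35,6,0,0,-1.5,70]
    - [-35,35,6,0,0,-1.5,70]
    - [-30,30,0,0,0,-1.5,70]
    - [-22,21,0,0,0,-1,70]
    - [0,0,0,0,0,0,70]
    - [0,0,0,0,0,0,70]

```text
clock: 10.25
position: [0.4504, 0.269, 0.2967]
tool_rot: [0.412, 1.57, -1.368]
force: [-0.1, -0.3, 0.1]
grip_width: 0.0699
```

```bash
python3 - <<'E'
from h import *
import pickle
b=cv2.imread('pics/w6.png')
tool();pickle.dump(vision.camera_info('wrist'),open('cw7.pkl','wb'));save('wrist','w7.png')
cw=pickle.load(open('cw7.pkl','rb'))
b=cv2.imread('pics/w7.png');H,S,V=cv2.split(cv2.cvtColor(b,cv2.COLOR_BGR2HSV))
m=(H>100)&(H<130)&(S>150)
vals=V[m&(np.indices(V.shape)[0]<300)];print(np.histogram(vals,bins=range(0,260,15)))
for t in(40,100,130,150,170): quad(cw,m&(V>t),(150,100,420,300),.152,'bluecap V>%d'%t)
E
```

```text
clock 10.25 tcp [450.4 269.  296.7] tool y deg -12.0 x [ 0. -0. -1.] F [-0.1 -0.3  0.1] w 0.06993677098462456
(array([   0,    0,    0,    0,    0,   26,   16,   61,  136, 1176,    0,
          0,    0,    0,    0,    0,    0]), array([  0,  15,  30,  45,  60,  75,  90, 105, 120, 135, 150, 165, 180,
       195, 210, 225, 240, 255]))
bluecap V>40 px bbox (260, 173, 35, 42) ctr [450.4 270.5] size [40.1 32.5] yaw deg -12.1
bluecap V>100 px bbox (260, 174, 35, 41) ctr [450.3 270. ] size [39.1 32.3] yaw deg -12.1
bluecap V>130 px bbox (262, 176, 31, 39) ctr [450.1 269.1] size [37.3 29.1] yaw deg -12.1
bluecap V>150 none
bluecap V>170 none
```

View pics/w7.png

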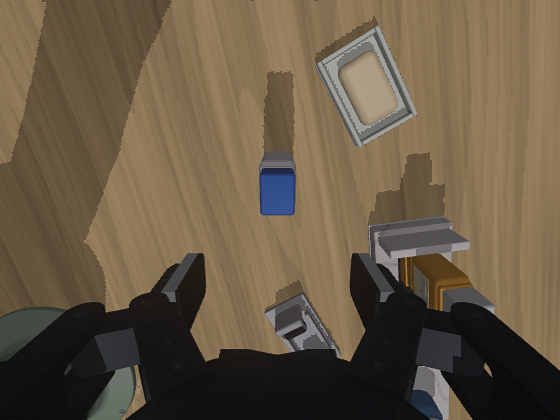

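White cap centre is at pixel (277,194) → (450.2,269.7), yaw -12.1°, which agrees with the top view. I'll descend and grip.

>>> play_rows:
  deltas:
    - [-0.2,1,-30,0,0,0,70]
    - [0,0,-45,0,0,0,70]
    - [0,0,-45,0,0,0,70]
    - [0,0,-35,0,0,0,70]
    - [0,0,-18,0,0,0,70]
    - [0,0,-7.7,0,0,0,70]
    - [0,0,0,0,0,0,70]

```text
clock: 11.18
position: [0.4501, 0.2706, 0.1165]
tool_rot: [2.24, 1.57, 0.46]
force: [-0.2, 0.5, -0.2]
grip_width: 0.0701
```

>>> play_rows:
  deltas:
    - [0,0,0,0,0,0,45]
    - [0,0,0,0,0,0,36]
    - [0,0,0,0,0,0,30]
    - [0,0,0,0,0,0,25]
    - [0,0,0,0,0,0,25]
    - [0,0,0,0,0,0,25]
  grip_force: 50

```text
clock: 11.92
position: [0.4502, 0.2707, 0.1169]
tool_rot: [2.121, 1.57, 0.341]
force: [0.0, -1.0, 8.3]
grip_width: 0.0331
```

>>> play_rows:
  deltas:
    - [0,0,5,0,0,0,25]
    - [0,0,15,0,0,0,25]
    - [0,0,30,0,0,0,25]
    - [0,0,30,0,0,0,25]
    - [0,0,30,0,0,0,25]
    - [0,0,30,0,0,0,25]
    - [0,0,10,0,0,0,25]
    - [0,0,0,0,0,0,25]

```text
clock: 12.92
position: [0.4498, 0.2705, 0.2664]
tool_rot: [2.076, 1.57, 0.296]
force: [0.2, -0.9, -2.2]
grip_width: 0.0337
```

```bash
python3 - <<'E'
from h import *
tool();o=telemetry.observe();p=o['position'];M=Ro.from_euler('xyz',o['tool_rot']).as_matrix()
c=vision.camera_info('wrist');save('wrist','w8.png')
b=cv2.imread('pics/w8.png');H,S,V=cv2.split(cv2.cvtColor(b,cv2.COLOR_BGR2HSV))
col=b[:,279].astype(int).sum(1);print(list(zip(range(200,360,4),col[200:360:4].tolist())))
for v in(248,340):
    q=ray(c,[(279,v)],p[2]-.116+.152)[0]; print(v,np.round(M.T@(q-p)*1000,1))
import pickle
E
```

```text
clock 12.925 tcp [449.8 270.5 266.4] tool y deg -12.0 x [ 0.001  0.    -1.   ] F [ 0.2 -0.9 -2.2] w 0.03368990227409761
[(200, 272), (204, 283), (208, 335), (212, 358), (216, 362), (220, 303), (224, 379), (228, 146), (232, 145), (236, 147), (240, 145), (244, 143), (248, 147), (252, 155), (256, 182), (260, 263), (264, 293), (268, 291), (272, 292), (276, 294), (280, 296), (284, 295), (288, 299), (292, 299), (296, 297), (300, 299), (304, 299), (308, 299), (312, 300), (316, 300), (320, 300), (324, 304), (328, 304), (332, 305), (336, 305), (340, 305), (344, 219), (348, 444), (352, 354), (356, 76)]
248 [-36.    0.9 -23.2]
340 [-36.    0.9  17.2]
```

>>> play_rows:
  deltas:
    - [3,-15,0,0,0,1,25]
    - [4,-30,0,0,0,1,25]
    - [4,-35,0,0,0,1,25]
    - [4,-38,0,0,0,1,25]
    - [4,-38,0,0,0,1,25]
    - [5,-35,0,0,0,1,25]
    - [8,-24,0,0,0,1,25]
    - [20,-10.6,0,0,0,0.7,25]

```text
clock: 13.98
position: [0.5013, 0.0432, 0.2651]
tool_rot: [-1.085, 1.569, -2.732]
force: [0.1, 0.0, -2.1]
grip_width: 0.0335
```

>>> play_rows:
  deltas:
    - [30,0,0,0,0,0,25]
    - [30,0,0,0,0,0,25]
    - [28,0,0,0,0,0,25]
    - [17,0,0,0,0,0,25]
    - [5.7,0,0,0,0,0,25]
    - [0,0,0,0,0,0,25]

```text
clock: 14.72
position: [0.6119, 0.0451, 0.2653]
tool_rot: [-1.525, 1.569, 3.113]
force: [0.7, 0.4, -1.9]
grip_width: 0.0334
```

```bash
python3 - <<'E'
from h import *
tool();c=vision.camera_info('wrist');save('wrist','w9.png')
b=cv2.imread('pics/w9.png');H,S,V=cv2.split(cv2.cvtColor(b,cv2.COLOR_BGR2HSV))
for t in(140,160,180):quad(c,(V>t)&(S<25),(180,100,380,250),.179,'amber?%d'%t)
E
```

```text
clock 14.725 tcp [611.9  45.1 265.3] tool y deg -4.3 x [-0.001  0.    -1.   ] F [ 0.7  0.4 -1.9] w 0.033432015127587804
amber?140 px bbox (232, 100, 28, 145) ctr [591.3  75.1] size [108.3  18.5] yaw deg -4.3
amber?160 px bbox (298, 122, 26, 104) ctr [638.1  72.1] size [77.5 17.8] yaw deg -4.0
amber?180 none
```

View pics/w9.png

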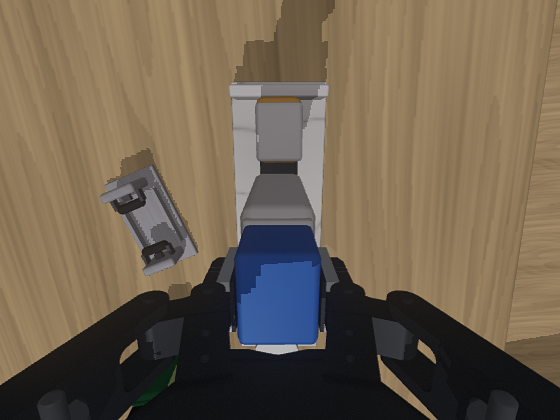

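Amber's cap top spans columns 257-302 and rows 101-161, with white hanging in line behind it. I'll work out amber's position from those.

```bash
python3 - <<'E'
from h import *
b=cv2.imread('pics/w9.png').astype(int).sum(2);print(b[92:170:2,279].tolist());print(b[130,250:310:2].tolist())
q=ray('wrist',[(257,101),(302,101),(302,161),(257,161)],.179)*1000
print(q.round(1),q.mean(0).round(1), np.linalg.norm(q[1]-q[0]),np.linalg.norm(q[2]-q[1]))
y=np.array([.075,.997]);print('row',y@(q.mean(0)[:2]-[619.4,137.5]))
e=q[2]-q[1];print('yaw',np.degrees(np.arctan2(e[0],-e[1])))
s=ray('wrist',[(260,165),(298,165)],.03)*1000;print('strip edges',s.round(1))
E
```

```text
[363, 369, 231, 241, 257, 281, 361, 373, 370, 369, 369, 369, 368, 368, 369, 368, 368, 368, 367, 366, 367, 367, 368, 367, 364, 365, 364, 362, 362, 362, 362, 361, 360, 345, 293, 158, 122, 128, 123]
[424, 417, 402, 277, 342, 365, 365, 365, 365, 365, 369, 367, 367, 367, 364, 367, 367, 366, 367, 367, 367, 366, 367, 366, 365, 343, 383, 482, 481, 482]
[[603.7 127.8 179. ]
 [635.1 125.4 179. ]
 [632.9  83.6 179. ]
 [599.8  86.1 179. ]] [617.9 105.7 179. ] 31.54005735395011 41.8934419073566
row -31.831305428745114
yaw -3.0784240935144265
strip edges [[591.5  63.1  30. ]
 [637.9  59.6  30. ]]
```

>>> play_rows:
  deltas:
    - [0.5,-0.5,-20,0,0,0,25]
    - [0,0,-30,0,0,0,25]
    - [0,0,-30,0,0,0,25]
    - [0,0,-20,0,0,0,25]
    - [0,0,-10,0,0,0,25]
    - [0,0,-5,0,0,0,25]
    - [0,0,-2,0,0,0,25]
    - [0,0,0,0,0,0,25]

```text
clock: 15.78
position: [0.6132, 0.0445, 0.1495]
tool_rot: [1.694, 1.57, 0.048]
force: [0.4, 0.1, -1.0]
grip_width: 0.0332
```

>>> play_rows:
  deltas:
    - [0,0,-1,0,0,0,25]
    - [0,0,-0.6,0,0,0,25]
    - [0,0,0,0,0,0,25]

```text
clock: 16.15
position: [0.6129, 0.0445, 0.1475]
tool_rot: [0.57, 1.571, -1.076]
force: [-0.5, -0.2, -2.2]
grip_width: 0.0334
```

>>> play_rows:
  deltas:
    - [0,0,-1,0,0,0,25]
    - [0,0,-0.5,0,0,0,25]
    - [0,0,0,0,0,0,25]

```text
clock: 16.52
position: [0.6132, 0.0445, 0.1469]
tool_rot: [1.403, 1.57, -0.243]
force: [-4.0, -1.2, 12.7]
grip_width: 0.0333
```

White is in contact. Release, rise, and travel to green.

>>> play_rows:
  deltas:
    - [0,0,0,0,0,0,40]
    - [0,0,0,0,0,0,50]
    - [0,0,0,0,0,0,60]
    - [0,0,0,0,0,0,70]
    - [0,0,10,0,0,0,70]
    - [0,0,40,0,0,0,70]
    - [0,0,50,0,0,0,70]
    - [0,0,45,0,0,0,70]

```text
clock: 17.52
position: [0.6129, 0.0446, 0.2935]
tool_rot: [1.944, 1.57, 0.299]
force: [-0.8, -1.2, -0.2]
grip_width: 0.07
```

>>> play_rows:
  deltas:
    - [-12,-17,0,0,0,1,70]
    - [-28,-40,0,0,0,1.5,70]
    - [-32,-46,0,0,0,1.5,70]
    - [-32,-46,0,0,0,1.5,70]
    - [-32,-46,0,0,0,1.5,70]
    - [-30,-44,0,0,0,1.5,70]
    - [-18,-27,0,0,0,0.8,70]
    - [0,0,0,0,0,0,70]

```text
clock: 18.52
position: [0.4277, -0.2235, 0.2917]
tool_rot: [0.07, 1.57, -1.417]
force: [0.1, 0.4, 0.3]
grip_width: 0.0699
```

```bash
python3 - <<'E'
from h import *
tool();c=vision.camera_info('wrist');save('wrist','w10.png')
b=cv2.imread('pics/w10.png');H,S,V=cv2.split(cv2.cvtColor(b,cv2.COLOR_BGR2HSV))
for t in(30,40,50,60):quad(c,(V<t)&((S<80)|(V<15)),(210,130,350,245),.146,'black<%d'%t)
bb=b.astype(int);print([bb[v,278].tolist() for v in range(150,232,4)])
E
```

```text
clock 18.525 tcp [ 427.7 -223.5  291.7] tool y deg 4.8 x [ 0.    -0.001 -1.   ] F [0.1 0.4 0.3] w 0.06992205362946607
black<30 px bbox (291, 220, 3, 1) ctr [ 444.  -247.3] size [2. 0.] yaw deg -85.2
black<40 px bbox (263, 180, 35, 41) ctr [ 430.7 -229. ] size [32.1 40.1] yaw deg 7.9
black<50 px bbox (263, 180, 35, 41) ctr [ 430.6 -228.5] size [32.8 39.7] yaw deg 4.8
black<60 px bbox (263, 180, 35, 41) ctr [ 430.6 -228.5] size [32.8 39.7] yaw deg 4.8
[[58, 81, 98], [59, 81, 98], [22, 35, 27], [21, 36, 26], [22, 39, 26], [27, 47, 28], [16, 22, 26], [17, 23, 28], [23, 27, 31], [26, 30, 34], [26, 30, 33], [27, 30, 35], [29, 32, 36], [31, 34, 39], [30, 32, 38], [31, 35, 39], [34, 35, 40], [32, 36, 40], [94, 128, 151], [92, 125, 148], [92, 125, 148]]
```

View pics/w10.png

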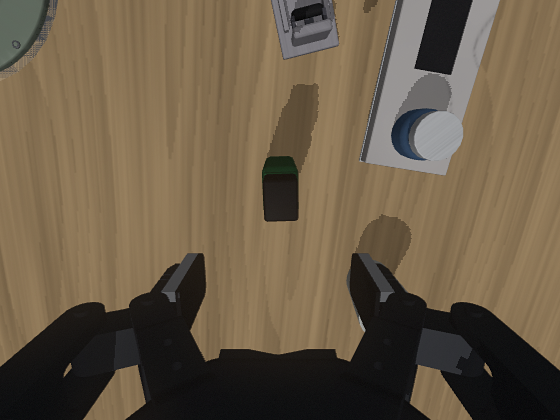

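Green cap top is at (281,200) → (430.6,-228.5), yaw 4.8°, size 40×33, consistent. I'll descend and grip.

>>> play_rows:
  deltas:
    - [2.8,-4.6,-30,0,0,0,70]
    - [0,0,-45,0,0,0,70]
    - [0,0,-45,0,0,0,70]
    - [0,0,-35,0,0,0,70]
    - [0,0,-18,0,0,0,70]
    - [0,0,-8,0,0,0,70]
    - [0,0,0,0,0,0,70]

```text
clock: 19.45
position: [0.4323, -0.2255, 0.1102]
tool_rot: [2.606, 1.571, 1.123]
force: [0.0, -0.6, 0.3]
grip_width: 0.0704
```

>>> play_rows:
  deltas:
    - [0,0,0,0,0,0,45]
    - [0,0,0,0,0,0,36]
    - [0,0,0,0,0,0,30]
    - [0,0,0,0,0,0,25]
    - [0,0,0,0,0,0,25]
    - [0,0,0,0,0,0,25]

```text
clock: 20.2
position: [0.4319, -0.2264, 0.1107]
tool_rot: [0.642, 1.57, -0.841]
force: [-1.4, 0.1, 9.8]
grip_width: 0.0339
```

>>> play_rows:
  deltas:
    - [0,0,5,0,0,0,25]
    - [0,0,15,0,0,0,25]
    - [0,0,30,0,0,0,25]
    - [0,0,30,0,0,0,25]
    - [0,0,30,0,0,0,25]
    - [0,0,30,0,0,0,25]
    - [0,0,10,0,0,0,25]
    - [0,0,0,0,0,0,25]

```text
clock: 21.2
position: [0.4317, -0.2262, 0.2603]
tool_rot: [0.752, 1.57, -0.732]
force: [-0.6, -0.9, -2.7]
grip_width: 0.0335
```

```bash
python3 - <<'E'
from h import *
tool();o=telemetry.observe();p=o['position'];M=Ro.from_euler('xyz',o['tool_rot']).as_matrix()
c=vision.camera_info('wrist');save('wrist','w11.png')
b=cv2.imread('pics/w11.png');print([(v,b[v,279].tolist()) for v in range(224,360,4)])
for v in(250,340):
    q=ray(c,[(279,v)],p[2]-.110+.146)[0]; print(v,np.round(M.T@(q-p)*1000,1))
E
```

```text
clock 21.2 tcp [ 431.7 -226.2  260.3] tool y deg 5.0 x [ 0.001 -0.001 -1.   ] F [-0.6 -0.9 -2.7] w 0.03348244700839492
[(224, [28, 49, 27]), (228, [24, 37, 25]), (232, [17, 22, 25]), (236, [14, 18, 21]), (240, [16, 20, 23]), (244, [15, 18, 21]), (248, [16, 18, 21]), (252, [16, 18, 20]), (256, [15, 18, 20]), (260, [19, 21, 23]), (264, [18, 19, 19]), (268, [37, 36, 37]), (272, [37, 35, 35]), (276, [37, 35, 36]), (280, [37, 35, 37]), (284, [38, 35, 36]), (288, [37, 36, 36]), (292, [37, 34, 36]), (296, [37, 35, 36]), (300, [38, 36, 36]), (304, [38, 35, 37]), (308, [38, 36, 37]), (312, [38, 35, 35]), (316, [39, 36, 36]), (320, [37, 35, 36]), (324, [39, 38, 37]), (328, [38, 36, 36]), (332, [37, 35, 36]), (336, [38, 36, 36]), (340, [39, 37, 37]), (344, [36, 36, 36]), (348, [41, 50, 59]), (352, [104, 138, 162]), (356, [22, 20, 19])]
250 [-36.    0.6 -22.4]
340 [-36.    0.6  17.2]
```

>>> play_rows:
  deltas:
    - [11,13,0,0,0,-1,25]
    - [26,31,0,0,0,-1.5,25]
    - [32,38,0,0,0,-1.5,25]
    - [32,38,0,0,0,-1.5,25]
    - [32,38,0,0,0,-1.5,25]
    - [26,32,0,0,0,-1.5,25]
    - [18.2,22.8,0,0,0,-0.8,25]
    - [0,0,0,0,0,0,25]

```text
clock: 22.25
position: [0.6091, -0.0108, 0.2582]
tool_rot: [-2.076, 1.568, 2.565]
force: [-0.1, 0.2, -2.7]
grip_width: 0.0335
```

```bash
python3 - <<'E'
from h import *
tool();c=vision.camera_info('wrist');save('wrist','w12.png')
b=cv2.imread('pics/w12.png');H,S,V=cv2.split(cv2.cvtColor(b,cv2.COLOR_BGR2HSV))
quad(c,(H>100)&(H<130)&(S>150),(200,60,360,250),.182,'white cap')
E
```

```text
clock 22.25 tcp [609.1 -10.8 258.2] tool y deg -4.1 x [-0.002  0.001 -1.   ] F [-0.1  0.2 -2.7] w 0.033519282324323565
white cap px bbox (255, 112, 48, 60) ctr [613.4  43.3] size [40.3 32.3] yaw deg -4.7
```

View pics/w12.png

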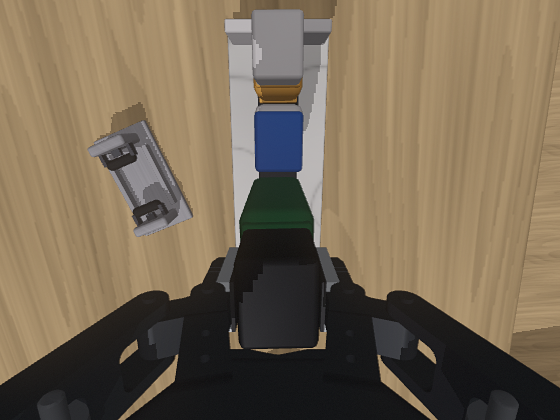

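White reads (613.4,43.3), yaw -4.7°, in line with amber. I'll lower partway and check that the pose has settled.

>>> play_rows:
  deltas:
    - [0,0,-20,0,0,0,25]
    - [0,0,-30,0,0,0,25]
    - [0,0,-25,0,0,0,25]
    - [0,0,-10,0,0,0,25]
    - [0,0,0,0,0,0,25]
    - [0,0,0,0,0,0,25]

```text
clock: 23.05
position: [0.6093, -0.0135, 0.1759]
tool_rot: [1.614, 1.57, -0.032]
force: [-0.2, 0.1, -1.7]
grip_width: 0.0332
```

>>> play_rows:
  deltas:
    - [0,-0.5,-15,0,0,0,25]
    - [0,0,-12,0,0,0,25]
    - [0,0,-5,0,0,0,25]
    - [0,0,-2,0,0,0,25]
    - [0,0,-1,0,0,0,25]
    - [0,0,-0.7,0,0,0,25]
    - [0,0,0,0,0,0,25]

```text
clock: 23.92
position: [0.609, -0.0135, 0.1408]
tool_rot: [1.184, 1.57, -0.461]
force: [-8.7, 0.3, 21.2]
grip_width: 0.0336
```

Contact. Release, rise, and back off toward the robot, clear of the row, to check.

>>> play_rows:
  deltas:
    - [0,0,0.5,0,0,0,40]
    - [0,0,0,0,0,0,50]
    - [0,0,0,0,0,0,60]
    - [0,0,0,0,0,0,70]
    - [0,0,10,0,0,0,70]
    - [0,0,40,0,0,0,70]
    - [0,0,50,0,0,0,70]
    - [0,0,50,0,0,0,70]

```text
clock: 24.92
position: [0.6087, -0.0137, 0.2921]
tool_rot: [2.115, 1.57, 0.47]
force: [0.5, -0.4, 0.1]
grip_width: 0.0699
```

>>> play_rows:
  deltas:
    - [0,-20,0,0,0,0,70]
    - [0,-40,0,0,0,0,70]
    - [-5,-50,0,0,0,0,70]
    - [-15,-50,0,0,0,0,70]
    - [-30,-50,0,0,0,0,70]
    - [-30,-40,0,0,0,0,70]
    - [-10,-15,0,0,0,0,70]
    - [0,0,0,0,0,0,70]

```text
clock: 25.92
position: [0.5183, -0.2799, 0.2897]
tool_rot: [-1.249, 1.57, -2.897]
force: [-0.2, 0.1, 0.6]
grip_width: 0.0702
```

```bash
python3 - <<'E'
from h import *
tool();save('top','t13.png');save('scene','s13.png')
t=cv2.imread('pics/t13.png');H,S,V=cv2.split(cv2.cvtColor(t,cv2.COLOR_BGR2HSV))
c=cv2.resize(t[140:230,205:385],None,fx=3,fy=3,interpolation=cv2.INTER_NEAREST);s=cv2.resize(cv2.imread('pics/s13.png')[120:290,160:430],None,fx=2,fy=2)
cv2.imwrite('pics/c13.png',np.vstack([c[:,:540],s[:325]]))
quad('top',(H>100)&(H<130)&(S>150)&(V>120),(240,150,330,215),.182,'white')
quad('top',(V<45),(265,150,330,215),.176,'green')
quad('top',(V>150)&(S<35),(228,150,265,215),.179,'amber?')
E
```

```text
clock 25.925 tcp [ 518.3 -279.9  289.7] tool y deg -4.4 x [-0. -0. -1.] F [-0.2  0.1  0.6] w 0.0702008452406138
white px bbox (263, 160, 19, 15) ctr [613.2  45.3] size [37.7 28.8] yaw deg -3.6
green px bbox (265, 165, 59, 37) ctr [587.   -8.7] size [123.   73.6] yaw deg -4.2
amber? px bbox (236, 156, 4, 6) ctr [627.  122.2] size [11.5  6.5] yaw deg -85.0
```

I've reached the picture limit, so I'll check green numerically by connected region near its expected cap pixel.

```bash
python3 - <<'E'
from h import *
t=cv2.imread('pics/t13.png');c=vision.camera_info('top')
P=lambda p:cv2.projectPoints(np.array([p],float),np.array(c['rvec'],float),np.array(c['tvec'],float),np.array(c['mtx'],float),None)[0].ravel().round(1)
for n,p in(('green cap',(.6088,-.0155,.176)),('white cap',(.6133,.0453,.182)),('amber cap',(.6177,.106,.179))):print(n,P(p))
u,v=P((.6088,-.0155,.176)).astype(int)
print('gray row',t[v,u-16:u+22].sum(1).tolist());print('gray col',t[v-16:v+24,u].astype(int).sum(1).tolist())
ua,va=P((.6177,.106,.179)).astype(int);print('amber row',t[va,ua-16:ua+18].astype(int).sum(1).tolist());print('amber col',t[va-14:va+16,ua].astype(int).sum(1).tolist())
# scene: vertical edges of green & bystanders, change vs start
a=cv2.imread('pics/s1.png');b=cv2.imread('pics/s13.png');d=cv2.absdiff(a,b).max(2)
for n,bx in(('tumbler',(120,155,162,225)),('soap',(392,238,455,275)),('jar',(205,192,233,226))):
    x0,y0,x1,y1=bx;print(n,'changed px frac',(d[y0:y1,x0:x1]>40).mean().round(3))
c2=vision.camera_info('scene')
for n,p in(('green top',(.6088,-.0155,.176)),('green foot',(.6288,-.0155,.031))):
    q=cv2.projectPoints(np.array([p],float),np.array(c2['rvec'],float),np.array(c2['tvec'],float),np.array(c2['mtx'],float),None)[0].ravel();print(n,q.round(1))
m=(b[:,:,1].astype(int)-b[:,:,2]>12)&(b.sum(2)<260);m[:, :200]=0;m[:,330:]=0;m[:150]=0;m[270:]=0
m=cv2.morphologyEx(m.astype(np.uint8)*255,cv2.MORPH_CLOSE,np.ones((3,3)))
k=max(cv2.findContours(m,0,1)[0],key=cv2.contourArea);print('green body scene',cv2.boundingRect(k),cv2.minAreaRect(k))
E
```

```text
green cap [299.7 172.1]
white cap [272. 167.]
amber cap [244.4 163.2]
gray row [350, 364, 316, 554, 416, 83, 95, 40, 51, 58, 50, 44, 61, 45, 70, 57, 56, 54, 51, 61, 48, 60, 56, 56, 52, 57, 199, 493, 553, 554, 514, 507, 459, 491, 452, 482, 457, 446]
gray col [405, 397, 395, 407, 424, 426, 422, 416, 373, 248, 63, 52, 65, 60, 35, 64, 56, 49, 68, 68, 63, 61, 44, 51, 24, 37, 52, 44, 65, 85, 52, 68, 126, 153, 119, 193, 201, 153, 67, 52]
amber row [302, 300, 306, 309, 407, 429, 425, 451, 424, 421, 423, 424, 422, 425, 425, 423, 426, 422, 422, 418, 424, 423, 418, 421, 420, 381, 258, 268, 328, 382, 395, 390, 392, 424]
amber col [414, 425, 423, 418, 415, 403, 384, 391, 403, 419, 418, 425, 422, 422, 426, 422, 426, 420, 425, 420, 426, 398, 334, 262, 269, 268, 272, 230, 180, 186]
tumbler changed px frac 0.0
soap changed px frac 0.007
jar changed px frac 0.116
green top [268.7 182.1]
green foot [268.3 235.9]
green body scene (257, 194, 28, 42) ((268.8421936035156, 213.43641662597656), (25.780309677124023, 41.573158264160156), 7.907163143157959)
```

```bash
python3 - <<'E'
from h import *
for f in('s1','s13'):
    b=cv2.imread(f'pics/{f}.png');H,S,V=cv2.split(cv2.cvtColor(b,cv2.COLOR_BGR2HSV))
    m=((H>100)&(H<130)&(S>90)).astype(np.uint8)*255;m[:,:190]=0;m[:,245:]=0;m[:190]=0;m[240:]=0
    k=max(cv2.findContours(m,0,1)[0],key=cv2.contourArea);print(f,'jar',cv2.boundingRect(k))
tool();workorder.job_done()
E
```

```text
s1 jar (208, 208, 8, 7)
s13 jar (208, 209, 7, 6)
clock 26.025 tcp [ 519.6 -277.7  289.8] tool y deg -4.2 x [ 0.     0.001 -1.   ] F [0.7 0.2 0.7] w 0.07008086804665938
the job is handed in; nothing more can be done
```

I pulled the amber bottle out of its snap holder and stood it first by the end panel, then set white and green beside it. All three are released, the arm is clear, and I handed the job in at 26.0 s; it returns no verdict.

| Bottle | Position (mm) | Spacing | Squareness | How it was measured |
|---|---|---|---|---|
| Amber | (618, 106) | centre about 32 mm from the panel, so about a 4 mm gap | within 1.5° of the ledge | wrist view after release |
| White | (613, 45) | about 61 mm from amber, so about a 5 mm gap | within about 1° | top view; an earlier wrist view gave y = 43 |
| Green | about (609, −15) | about 60 mm from white, so about a 4 mm gap | not measured; set down at the ledge's angle | where I set it down, checked to 1–2 pixels in the top and scene views |

- **Checks that failed:** in the last top view, colour masks for the green and amber caps gave unusable results, because the black cap merged with the strip and amber's cap was barely picked up. I checked green from pixel brightness and its outline in the scene view. For amber I rely on the wrist view, plus brightness in the top view that fits it.
- **Picture limit:** I hit the 12-picture viewing limit before the last image, so the finished row was checked only by numbers.
- **Jar, tumbler and soap dish:** the tumbler and soap dish are unchanged in the scene view. About 12% of the pixels around the jar changed, most likely from shadow. A small blue patch that was all the mask caught of the jar moved by only one pixel.

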